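# Shut the vial box and press its label clip home behind the rack lip

## Task

Shut the lid of the clear vial box fully, so that its edge meets the box all round. Then take the white label clip out of its stand, push it down behind the lip at the front of the rack until it is fully home on the bottom of its spring, with its hook over the front edge of the shut lid, and keep it pressed there for the lock screws: the program finishes while the gripper is still holding the clip down. Leave the other things on the bench alone.

Things in the scene. Friction and masses are not known exactly. Their poses are not given: they have to be found in the camera images.
- rack: Fixed aluminium rack, base plate 131 x 150 x 6 mm, carrying the clear hinged vial box. Origin on the bench, in the middle under the box; +x to the back (hinge side), +y left, z up. Box front wall at x = -45 mm, back at +43 mm, 124 mm long in y; box edge 40 mm, top of the shut lid 54 mm above the bench. In front of the box an upright lip forms the label channel.
- channel (a point): Middle of the label channel's mouth, 52 mm in front of the rack's origin, 30 mm above the bench; the rack's axes. 12.7 mm wide in x (box front wall to inside of lip), 74 mm long in y between end cheeks 29 mm high. The lip is upright to 30 mm above the bench, then flares to the front by 7 mm up to 37 mm.
- vial_box_lid (a joint): Lid of the vial box, rad: 0 = shut, edge to edge; grows as it opens, up to 1.92 (leaning back). Starts at 0.7 to 1.4. The hinge is stiff and the lid stays where it is left (about 1 N at its front edge moves it); it must be pressed all the way down.
- lid_edge (a point): Middle of the outer top edge of the lid at its free side (the front edge when shut), 89 mm from the hinge line and 14 mm outward of it: 54 mm above the bench when the lid is shut. The lid is a clear plastic tray 124 mm long in the rack's y and 14 mm deep.
- hinge (a point): Middle of the lid's hinge line, 44 mm behind the rack's origin, 40 mm above the bench; the line runs along the rack's y. Same axes as the rack.
- spring_strip (a joint): Sprung strip at the bottom of the channel, m pressed down: 0 free, 0.005 fully down. The clip's foot meets it 15 mm above the bench and is fully home 10 mm above the bench. It pushes back with 1.5 N at first, 9 N fully down, and lifts the clip again if let go.
- stand: Fixed grey plastic block 75 x 96 x 26 mm with two slots along its y; origin in the middle of its underside. The clip stands upright in the slot 17 mm in front (-x) of the middle, its foot 8 mm above the bench, 18 mm deep in the slot. Nothing stands in the other slot.
- label_clip: White plastic label clip, 60 g, 77.5 mm high, origin under its foot, z up. Body 8 mm thick (x), 64 wide (y), 45.5 high, label window on its front (-x); on top a 4 mm thick hook reaching 19 mm to the back (+x), then an upright grip fin 8 mm thick in x, 40 wide, from 49.5 to 77.5 mm above the foot: grip it from above across its thickness. In the rack the hook lies to the back, over the lid.
- clip_center (a point): Centre of the label clip, half-way up: 38.75 mm above its foot; same axes as the clip. x from the label window to the hook, y along its width.
- hook (a point): Free back end of the clip's hook, 19 mm behind the middle of the clip and 47.5 mm above its foot.
- meter: Grey hand-held meter lying on the bench, 164 x 68 x 34 mm; bystander.
- beaker: Small empty glass beaker, 48 mm wide, 53 mm high; bystander.
- dish: Clear petri dish, 63 mm wide, 14 mm high; bystander.
- pen: Marker pen lying on the bench, 136 mm long, 16 mm thick; bystander.
There are look-alikes about, which are no part of the job. There is more than one size of the rack; the job needs the larger. What is shaped like the label_clip but purple is not meant.

How it is judged:
By the outcome, as a careful person would: the job done as asked, in the order asked, and still so for the second after the job is handed in, while the arm keeps its last pose, push and grip.
It also fails if it takes over 51 s, if anything falls off the work surface, if the arm or the gripper's body presses on something with over 40 N, if the wrist force passes 120 N, or if a joint passes its speed limit or range.

## Robot

A 6-joint arm with a two-finger parallel gripper is mounted at the origin on a cart in front of the work surface, level with it; the furniture and walls round the work are solid. World frame = base frame: x ahead of the robot, y to its left, z up, the work surface at z = 0. Lengths are in m, angles in rad, forces in N, time in s.
With the tool pointing down it reaches from about 0.325 to 0.775 m from the base axis. Payload 9.3 kg.
Tool frame: the origin (TCP) lies between the finger pads; the fingertips stand 25 mm ahead of it and the grasp point (between the pads) lies 6 mm ahead of it; z points along the fingers, y is the line along which they close (so a half turn about z gives the same grasp; the last joint's range is limited). The gripper opens to 85 mm and grips with 20 to 120 N. Pads are 22 mm wide; open, the fingers measure 114 mm over their backs; the gripper's body (76 mm by 85 mm) begins 54 mm behind the grasp point. The pads swing forward as they close: fully open they stand 13 mm farther back than shut.
Start: joints at [1.17, 0.259, 0.021, 1.334, 0, 1.418], TCP at [0.135, 0.533, 0.256] pointing down, gripper open.
Joint ranges: [-3.04, 3.04], [-0.91, 1.82], [-1.04, 1.36], [-1.92, 1.95], [-1.52, 1.45], [-3.14, 3.14]. Speed limits (rad/s): [2.22, 2.22, 2.79, 3.14, 3.14, 3.14].

## Interface

Orientations are given as a unit quaternion [x, y, z, w].
In Python, from station import read_state, get_image, camera_params, close_job gives the robot as it stands.
- The arm moves only by the tool arm_command, never from a script. Its argument "deltas" is text: rows parted by semicolons, each of 7 numbers parted by spaces: the shift along the tool's x, y, z in mm, then the turn, a rotation vector about the tool's x, y, z in rad, then the opening, from 0 (shut) to 1 (fully open). A call has 1 to 20 rows; each row is the pose to reach, as a shift and turn from the pose commanded when the call began, along the tool's axes at that moment; what a row does not reach only later rows make up. A row lasts 1/10 s, in which the tool goes at most 50 mm and 8.59 degrees, less where a joint would pass 70% of its speed; a pose out of reach is approached as far as the arm can. A call with a gripper value outside its range is refused whole. The fingers move at their own pace and stop on an object; the grip force is fixed at half the most. Time passes only in rows, so rows that repeat a pose let the fingers close. It gives the time, the measured TCP pose, the force, the opening and the grip force at its end, in the units of the state.
- read_state(): the state, without advancing time (a new reading comes with each control period).
- get_image(name): name is "scene" or "side" or "wrist"; returns (picture, depth): 400x640x3 uint8, blue, green, red; 400x640 float32, m along the optical axis (not along the pixel's ray), 0 where there is no reading.
- camera_params(name): a dict with "mtx" (3x3 intrinsics, pixels), "k1" (the pictures are not rectified: a ray, as slopes to the right and down, at radius r is drawn at 1 + k1 r^2 times it, then the intrinsics apply), "pose" (4x4, takes a point from camera to world coordinates); the wrist camera has in their place "T_tool_cam" (4x4, takes a point from camera to tool coordinates, whose origin is the TCP and whose axes are the flange's). Camera axes: x right, y down, z forward; pixel columns grow to the right and rows downward; lengths in m; the calibration is good to about 2 mm. A picture is of the moment at which its call begins: read the wrist's pose just before it. camera_params takes no time and is no camera call.
- close_job(): hands the job in; it is judged then, once.
The state is a dict: "time": time; "joint_pos": joint angles; "qvel": joint speeds; "effort": joint torques, N m; "ee_pos": TCP position; "eef_rot": TCP orientation; "force": force on the tool from outside, world axes, zero at the start; "moment": the same for the moment, N m; "width": finger opening in m; "grip_force": force on a finger pad.
Only numpy, scipy, OpenCV 4.12 (cv2) and the standard library are available. Lean on these libraries where they do the work, as an engineer would, in place of code of your own. Each camera call takes 0.05 s, during which the arm holds its last target. There are 200 camera calls.

## Working session

There is one attempt and no reset: what is moved stays moved. The work goes in short steps, Python scripts to look and compute and a tool call to move; the robot and the scene stay as the last step left them, time stands still between calls to the robot, and variables do not carry over. Pictures are saved under pics/ and viewed, at most 10 in all, crops included, and the job is handed in when it is done.

Besides the shell and the picture viewer there is one more tool, called after "Request:" as name(argument=value, ...), one argument or row to a line, values as JSON. arm_command: Moves the arm, as the interface text tells. Its arguments: {"type":"object","properties":{"deltas":{"type":"string"}},"required":["deltas"]}

```bash
mkdir -p pics; cat > h.py <<'E'
import numpy as np, cv2
from scipy.spatial.transform import Rotation as R
from station import read_state,get_image,camera_params,close_job
def cam(n,s=None):
    p=camera_params(n)
    if n=='wrist':
        T=np.eye(4);T[:3,:3]=R.from_quat(s['eef_rot']).as_matrix();T[:3,3]=s['ee_pos']
        return np.array(p['mtx']),p['k1'],T@np.array(p['T_tool_cam'])
    return np.array(p['mtx']),p['k1'],np.array(p['pose'])
def ray(c,uv):
    K,k,T=c
    uv=np.atleast_2d(uv).astype(float)
    d=np.c_[(uv[:,0]-K[0,2])/K[0,0],(uv[:,1]-K[1,2])/K[1,1]]
    q=d.copy()
    for _ in range(20): q=d/(1+k*(q**2).sum(1,keepdims=True))
    v=np.c_[q,np.ones(len(q))]
    return T[:3,3],v@T[:3,:3].T
def onz(c,uv,z):
    o,v=ray(c,uv); return o+v*((z-o[2])/v[:,2])[:,None]
def ond(c,uv,d):
    o,v=ray(c,uv); return o+v*np.atleast_1d(d)[:,None]
def proj(c,P):
    K,k,T=c
    P=(np.atleast_2d(P)-T[:3,3])@T[:3,:3]; q=P[:,:2]/P[:,2:]
    q=q*(1+k*(q**2).sum(1,keepdims=True))
    return q*[K[0,0],K[1,1]]+[K[0,2],K[1,2]]
E
python3 - <<'E'
from h import *
s=read_state();print(s)
for n in ['scene','side','wrist']:
    s=read_state();im,d=get_image(n);cv2.imwrite(f'pics/{n}0.png',im);np.savez(f'{n}0.npz',im=im,d=d,**{'p':s['ee_pos'],'q':s['eef_rot']})
    c=cam(n,s);print(n,c[0].tolist(),c[1],c[2].round(3).tolist())
E
```

```text
{'time': 0.0, 'joint_pos': array([ 1.17042461e+00,  2.59200456e-01,  2.07464963e-02,  1.33370808e+00,
       -4.47574439e-05,  1.41819600e+00]), 'qvel': array([ 0.00051459, -0.00041876,  0.00099176, -0.00215625, -0.00016528,
       -0.00102376]), 'effort': array([-1.83128432e-03, -5.55639267e+01,  3.44537795e+01,  1.34960271e-02,
       -2.05988817e-04, -9.79327979e-06]), 'ee_pos': array([0.13479912, 0.53295938, 0.25565565]), 'eef_rot': array([ 1.23569001e-01,  9.92335747e-01, -6.63030366e-04, -1.64875062e-04]), 'force': array([-0.69520032, -0.50300679, -0.67122591]), 'moment': array([-0.02682468, -0.01866133, -0.01255371]), 'grip_force': 0.0, 'width': 0.08518458293303677}
scene [[434.7169222771346, 0.0, 318.4817777020191], [0.0, 434.7169222771346, 195.32027556029678], [0.0, 0.0, 1.0]] -0.10637851954540724 [[0.791, -0.451, 0.413, -0.001], [-0.612, -0.603, 0.512, -0.669], [0.018, -0.658, -0.753, 1.046], [0.0, 0.0, 0.0, 1.0]]
side [[374.3796578752268, 0.0, 316.1859507213006], [0.0, 374.3796578752268, 193.50022084723574], [0.0, 0.0, 1.0]] -0.03683481871828298 [[-0.968, -0.145, 0.207, 0.333], [-0.253, 0.568, -0.784, 0.825], [-0.004, -0.81, -0.586, 0.683], [0.0, 0.0, 0.0, 1.0]]
wrist [[293.6797832489748, 0.0, 325.00113127867655], [0.0, 293.6797832489748, 201.10371138540395], [0.0, 0.0, 1.0]] -0.052346803892678644 [[0.245, 0.934, 0.259, 0.07], [0.97, -0.235, -0.067, 0.549], [-0.002, 0.268, -0.963, 0.373], [0.0, 0.0, 0.0, 1.0]]
```

View pics/scene0.png

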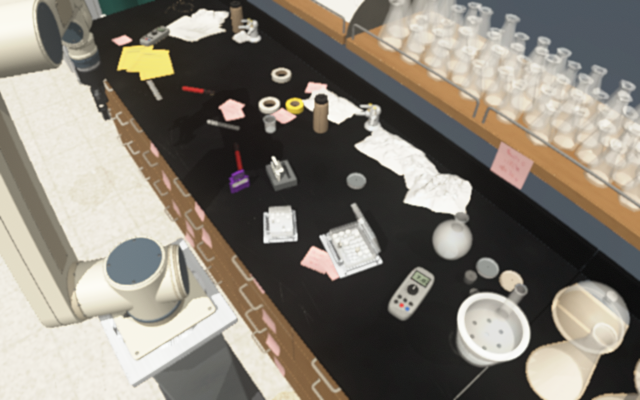

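View pics/side0.png

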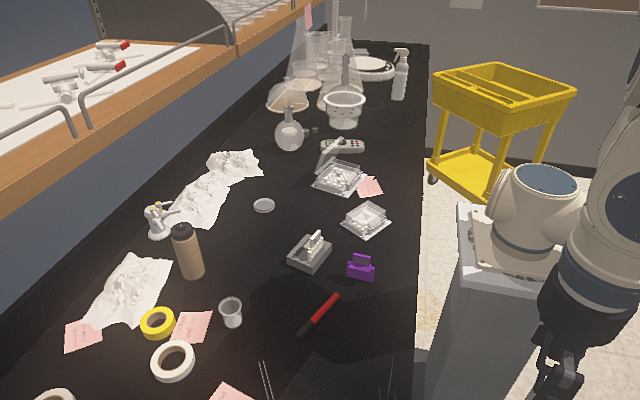

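The scene view shows two racks: one at (280,224), the other at (352,245) with its lid standing open. The stand with the white clip is at (280,173) and the purple look-alike at (238,180). In the side view the racks are at (365,220) and (340,178), the stand at (309,252) and the purple clip at (361,266). The rack with the open lid looks the larger, so I'll confirm that in an enlarged crop.

```bash
python3 - <<'E'
from h import *
a=np.load('scene0.npz');b=np.load('side0.npz')
A=cv2.resize(a['im'][145:285,225:390],None,fx=4,fy=4,interpolation=cv2.INTER_CUBIC)
B=cv2.resize(b['im'][130:280,280:400],None,fx=4,fy=4,interpolation=cv2.INTER_CUBIC)
A=cv2.resize(A,(430,365));h=365
A=cv2.resize(a['im'][145:285,225:390],(448,380),interpolation=cv2.INTER_CUBIC)
B=cv2.resize(b['im'][130:280,280:400],(304,380),interpolation=cv2.INTER_CUBIC)
cv2.imwrite('pics/crop1.png',np.hstack([A,B]))
cs=cam('scene')
for n,uv in dict(small=[(263,240),(297,240),(268,207),(295,208)],big=[(331,276),(382,263),(325,238),(360,205),(380,248)],stand=[(270,185),(297,184),(267,160),(291,165)],clip=[(281,162),(274,170),(278,158)]).items():
    for p in uv:
        d=a['d'][p[1],p[0]]; print(n,p,ond(cs,p,d)[0].round(3),onz(cs,p,0)[0].round(3))
E
```

```text
small (263, 240) [0.335 0.    0.002] [0.336 0.002 0.   ]
small (297, 240) [ 0.417 -0.056 -0.003] [ 0.416 -0.058  0.   ]
small (268, 207) [ 0.418  0.099 -0.001] [0.417 0.098 0.   ]
small (295, 208) [ 0.483  0.045 -0.001] [0.482 0.044 0.   ]
big (331, 276) [ 0.417 -0.215  0.006] [ 0.42  -0.213  0.   ]
big (382, 263) [ 0.56  -0.268  0.001] [ 0.561 -0.267  0.   ]
big (325, 238) [ 0.47  -0.121  0.035] [ 0.486 -0.102  0.   ]
big (360, 205) [ 0.652 -0.069  0.001] [ 0.652 -0.068  0.   ]
big (380, 248) [ 0.593 -0.225 -0.003] [ 0.592 -0.226  0.   ]
stand (270, 185) [0.472 0.169 0.004] [0.473 0.172 0.   ]
stand (297, 184) [ 0.547  0.124 -0.002] [0.546 0.123 0.   ]
stand (267, 160) [0.529 0.275 0.   ] [0.53  0.275 0.   ]
stand (291, 165) [ 0.582  0.207 -0.001] [0.582 0.206 0.   ]
clip (281, 162) [0.551 0.219 0.022] [0.563 0.239 0.   ]
clip (274, 170) [0.497 0.178 0.05 ] [0.522 0.221 0.   ]
clip (278, 158) [0.564 0.26  0.002] [0.565 0.261 0.   ]
```

View pics/crop1.png

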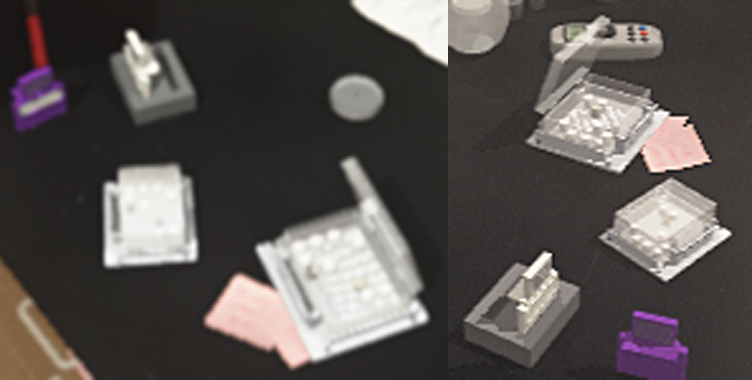

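The crop confirms it. The larger rack is the one with the open lid, scene (352,245), and the white clip stands in the grey stand at (280,173). The closed small rack and the purple clip are the look-alikes. Next I move above the work for a close look.

Request:
arm_command(
  deltas="-465 -432 -65 0 0 0 1;-465 -432 -65 0 0 0 1;-465 -432 -65 0 0 0 1;-465 -432 -65 0 0 0 1;-465 -432 -65 0 0 0 1;-465 -432 -65 0 0 0 1;-465 -432 -65 0 0 0 1;-465 -432 -65 0 0 0 1;-465 -432 -65 0 0 0 1;-465 -432 -65 0 0 0 1;-465 -432 -65 0 0 0 1;-465 -432 -65 0 0 0 1;-465 -432 -65 0 0 0 1;-465 -432 -65 0 0 0 1;-465 -432 -65 0 0 0 1;-465 -432 -65 0 0 0 1;-465 -432 -65 0 0 0 1",
)

```text
time: 1.85
ee_pos: [0.4792, 0.0013, 0.3214]
eef_rot: [0.123, 0.992, 0.0, 0.0]
force: [0.0, 0.1, -0.3]
width: 0.0851
grip_force: 0.0
```

```bash
cat > snap.py <<'E'
from h import *
import sys
def snap(n,tag):
    s=read_state();im,d=get_image(n);cv2.imwrite(f'pics/{tag}.png',im);np.savez(tag+'.npz',im=im,d=d,p=s['ee_pos'],q=s['eef_rot'])
    print(s['time'],s['ee_pos'].round(4),s['eef_rot'].round(4),s['force'].round(1),s['width'],s['grip_force'],s['joint_pos'].round(3))
def load(n,tag):
    a=np.load(tag+'.npz'); return a['im'],a['d'],cam(n,dict(ee_pos=a['p'],eef_rot=a['q']))
if __name__=='__main__': snap(sys.argv[1],sys.argv[2])
E
python3 snap.py wrist w1
```

```text
1.85 [0.4792 0.0013 0.3214] [1.229e-01 9.924e-01 1.000e-04 1.000e-04] [ 0.   0.1 -0.3] 0.08505507614310605 0.0 [-0.173  0.125  0.014  1.46   0.     0.074]
```

View pics/w1.png

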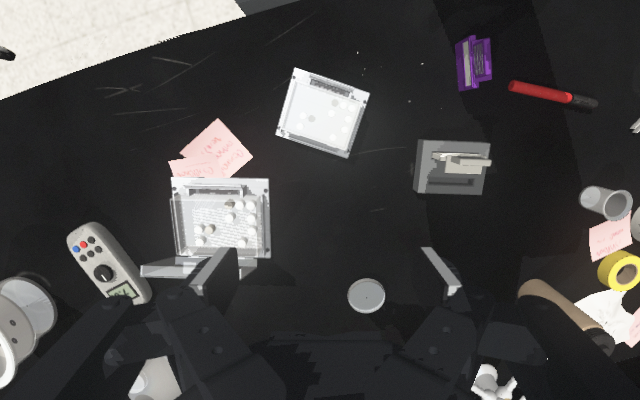

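The wrist view shows the large rack with plate corners at about (171,178), (269,179) and (270,258). Its lip faces the robot (up in the picture) and the lid stands open at the bottom, (145–270,265). The stand's corners are (417,140), (491,141), (489,195) and (413,193); the clip's fin is at (467,163) and the empty slot at (455,182).

```bash
python3 - <<'E'
from snap import *
im,d,c=load('wrist','w1')
P=onz(c,[(171,178),(269,179),(270,258)],0.006);print(P.round(4),np.linalg.norm(np.diff(P,axis=0),axis=1),'yaw',np.degrees(np.arctan2(*(P[1]-P[0])[:2][::-1]))-90)
S=onz(c,[(417,140),(491,141),(489,195),(413,193)],0.026);print(S.round(4),S.mean(0),np.linalg.norm(np.diff(S,axis=0),axis=1),'yaw',np.degrees(np.arctan2(*(S[1]-S[0]+S[2]-S[3])[:2][::-1]))-90)
# point cloud heights near rack and clip
v,u=np.mgrid[0:400,0:640];X=ond(c,np.c_[u.ravel(),v.ravel()],d.ravel())
th=np.radians(-14);ex=np.array([np.cos(th),np.sin(th)]);ey=np.array([-ex[1],ex[0]])
F=(P[0]+P[1])[:2]/2
q=np.c_[(X[:,:2]-F)@ex,(X[:,:2]-F)@ey,X[:,2]]
m=(abs(q[:,0]-.08)<.13)&(abs(q[:,1])<.09)&(q[:,2]>.06)&(d.ravel()>.05)
print('high',m.sum());
for z in np.arange(.06,.14,.01):
    k=m&(abs(q[:,2]-z)<.005)
    if k.sum(): print(z.round(3),k.sum(),np.percentile(q[k,0],[2,50,98]).round(3),np.percentile(q[k,1],[2,50,98]).round(3))
C=S.mean(0)[:2];t=np.c_[(X[:,:2]-C)@ex,(X[:,:2]-C)@ey,X[:,2]]
m=(abs(t[:,0])<.05)&(abs(t[:,1])<.06)
for a,b in [(.04,.051),(.052,.06),(.06,.075),(.075,.095)]:
    k=m&(t[:,2]>a)&(t[:,2]<b)
    if k.sum(): print('clip',a,b,k.sum(),np.percentile(t[k],[2,50,98],axis=0).round(3).tolist())
# scene camera lid points
im,d,c=load('scene','scene0')
X=ond(c,np.c_[u.ravel(),v.ravel()],d.ravel());q=np.c_[(X[:,:2]-F)@ex,(X[:,:2]-F)@ey,X[:,2]]
m=(abs(q[:,0]-.1)<.13)&(abs(q[:,1])<.09)&(q[:,2]>.06)&(d.ravel()>.05)
for z in np.arange(.06,.16,.01):
    k=m&(abs(q[:,2]-z)<.005)
    if k.sum(): print('sc',z.round(3),k.sum(),np.percentile(q[k,0],[2,50,98]).round(3),np.percentile(q[k,1],[2,50,98]).round(3))
E
```

```text
[[ 0.4387 -0.2301  0.006 ]
 [ 0.4772 -0.0851  0.006 ]
 [ 0.6023 -0.1219  0.006 ]] [0.14998319 0.13046587] yaw -14.846677087407201
[[0.4713 0.1348 0.026 ]
 [0.4974 0.2372 0.026 ]
 [0.5755 0.2264 0.026 ]
 [0.5449 0.1166 0.026 ]] [0.52225665 0.17876021 0.026     ] [0.10567938 0.07885582 0.11396034] yaw -14.931611635754408
high 1949
0.06 25 [0.106 0.112 0.12 ] [-0.066 -0.064  0.058]
0.07 43 [0.102 0.109 0.118] [-0.066 -0.065  0.058]
0.08 49 [0.097 0.103 0.114] [-0.065 -0.064  0.058]
0.09 48 [0.094 0.1   0.111] [-0.065 -0.064  0.058]
0.1 43 [0.09  0.096 0.107] [-0.065  0.057  0.058]
0.11 38 [0.087 0.094 0.105] [-0.065  0.058  0.058]
0.12 123 [0.078 0.085 0.101] [-0.065 -0.009  0.058]
0.13 590 [0.081 0.09  0.097] [-0.064 -0.032  0.056]
clip 0.04 0.051 31 [[-0.023, -0.032, 0.04], [-0.021, -0.03, 0.046], [-0.014, 0.029, 0.051]]
clip 0.052 0.06 470 [[-0.022, -0.03, 0.052], [-0.006, -0.007, 0.057], [0.002, 0.025, 0.059]]
clip 0.06 0.075 69 [[-0.022, -0.02, 0.06], [-0.021, -0.017, 0.068], [-0.014, 0.016, 0.074]]
clip 0.075 0.095 256 [[-0.022, -0.019, 0.076], [-0.018, -0.001, 0.085], [-0.013, 0.019, 0.086]]
sc 0.06 6 [0.104 0.109 0.115] [-0.069 -0.007  0.055]
sc 0.07 12 [0.101 0.106 0.114] [-0.069 -0.068  0.054]
sc 0.08 13 [0.098 0.103 0.11 ] [-0.069 -0.067  0.054]
sc 0.09 8 [0.095 0.099 0.104] [-0.07  -0.069  0.038]
sc 0.1 12 [0.092 0.097 0.103] [-0.07  -0.068  0.054]
sc 0.11 12 [0.088 0.095 0.1  ] [-0.07  -0.068  0.028]
sc 0.12 51 [0.078 0.086 0.095] [-0.069 -0.013  0.058]
sc 0.13 182 [0.082 0.09  0.097] [-0.067 -0.01   0.054]
```

```bash
cat > geo.py <<'E'
from snap import *
def frame(O,yaw):
    T=np.eye(4);T[:3,:3]=R.from_euler('z',yaw).as_matrix();T[:2,3]=O;return T
def delta(s,P,yawy=None):
    "tool-frame shift (mm) to world P; turn about tool z so that tool y has world heading yawy"
    M=R.from_quat(s['eef_rot']).as_matrix()
    r=(M.T@(np.asarray(P)-s['ee_pos']))*1000
    if yawy is None: return r.round(1)
    a=np.arctan2(M[1,1],M[0,1]); t=(yawy-a+np.pi)%(2*np.pi)-np.pi
    return r.round(1),'turn',round(-t,3)
E
python3 - <<'E'
from geo import *
im,d,c=load('wrist','w1')
v,u=np.mgrid[0:400,0:640];X=ond(c,np.c_[u.ravel(),v.ravel()],d.ravel())
yw=np.radians(-14.8)
T=frame([.45795,-.1576],yw);F=T[:2,3];O=F+T[:2,:2]@[.0655,-.002]
def rect(C,rad,a,b):
    m=(np.linalg.norm(X[:,:2]-C,axis=1)<rad)&(X[:,2]>a)&(X[:,2]<b)
    r=cv2.minAreaRect(X[m,:2].astype(np.float32)*1000);return m.sum(),r
print('lidtop',rect(O+T[:2,:2]@[.03,0],.09,.122,.14))
print('fin',rect([.5223-.017,.1788+.004],.03,.08,.09));print('hook',rect([.515,.181],.04,.053,.061))
print('O',O)
s=dict(ee_pos=np.load('w1.npz')['p'],eef_rot=np.load('w1.npz')['q'])
W=lambda x,y,z:np.r_[O+T[:2,:2]@[x,y],z]
print('above',delta(s,W(.085,0,.2)),'behind',delta(s,W(.085,0,.14)))
for th in np.linspace(1.28,-.03,12):
    k,n=np.cos(th),np.sin(th);x=.044-.08*k+.014*n+.011;z=.04+.08*n+.014*k+.025
    print(delta(s,W(x,0,z)),round(th,2))
im,d,c=load('scene','scene0')
X2=ond(c,np.c_[u.ravel(),v.ravel()],d.ravel());g=W(.085,0,0)[:2]
m=(np.linalg.norm(X2[:,:2]-g,axis=1)<.13)&(X2[:,2]>.1);q=(X2[m,:2]-O)@T[:2,:2];print('near',m.sum(),q[:,0].max() if m.any() else '',X2[m,2].max())
E
```

```text
lidtop (np.int64(692), ((542.7734985351562, -182.74923706054688), (124.46456146240234, 20.386417388916016), 74.12967681884766))
fin (np.int64(225), ((505.71173095703125, 183.09271240234375), (39.06819152832031, 8.287435531616211), 75.10053253173828))
hook (np.int64(435), ((512.378662109375, 180.3194580078125), (60.81928253173828, 24.6253719329834), 74.18441772460938))
O [ 0.52076604 -0.17626534]
above [-168.6 -163.1  121.4] behind [-168.6 -163.1  181.4]
[-129.1 -162.6  175.8] 1.28
[-119.6 -162.5  177.5] 1.16
[-110.3 -162.4  180.3] 1.04
[-101.5 -162.3  184.2] 0.92
[ -93.2 -162.2  189.1] 0.8
[ -85.5 -162.1  195. ] 0.68
[ -78.6 -162.   201.7] 0.57
[ -72.5 -162.   209.3] 0.45
[ -67.4 -161.9  217.4] 0.33
[ -63.3 -161.9  226.2] 0.21
[ -60.2 -161.8  235.4] 0.09
[ -58.2 -161.8  244.8] -0.03
near 1877 0.2141074163248472 0.5317422490150938
```

```bash
python3 - <<'E'
from geo import *
T=frame([0.5208,-.1763],np.radians(-15.2));O=T[:2,3]
v,u=np.mgrid[0:400,0:640]
for n,t in [('scene','scene0'),('side','side0')]:
    im,d,c=load(n,t);X=ond(c,np.c_[u.ravel(),v.ravel()],d.ravel());q=np.c_[(X[:,:2]-O)@T[:2,:2],X[:,2]]
    m=(abs(q[:,0]-.1)<.15)&(abs(q[:,1])<.13)&(X[:,2]>.1)&(d.ravel()>.1)&(q[:,0]>.05)
    if m.any(): print(n,m.sum(),q[m].min(0),q[m].max(0),u.ravel()[m].min(),u.ravel()[m].max(),v.ravel()[m].min(),v.ravel()[m].max())
E
```

```text
scene 5254 [ 0.13872002 -0.12999517  0.10016316] [0.24998922 0.1299876  0.57490393] 395 506 29 237
side 1195 [ 0.14104026 -0.12893558  0.10044191] [0.24996484 0.12931477 0.5330996 ] 248 301 0 127
```

```bash
python3 - <<'E'
from geo import *
v,u=np.mgrid[0:400,0:640]
for n,t in [('scene','scene0'),('side','side0')]:
    im,d,c=load(n,t);X=ond(c,np.c_[u.ravel(),v.ravel()],d.ravel())
    for z in np.arange(.08,.6,.06):
        m=(abs(X[:,2]-z)<.03)&(abs(X[:,1]+.2)<.14)&(X[:,0]>.6)&(d.ravel()>.1)
        if m.any(): print(n,z.round(2),m.sum(),np.percentile(X[m,0],[0,5,50]).round(3))
E
```

```text
scene 0.08 1692 [0.689 0.707 0.999]
scene 0.14 902 [0.719 1.013 1.019]
scene 0.2 155 [1.013 1.016 1.019]
scene 0.44 398 [0.687 0.688 0.69 ]
scene 0.5 5089 [0.687 0.69  0.731]
scene 0.56 8236 [0.696 0.74  0.867]
side 0.08 1412 [0.691 0.707 1.   ]
side 0.14 860 [0.729 0.745 1.021]
side 0.2 844 [1.015 1.018 1.021]
side 0.26 410 [1.016 1.018 1.02 ]
side 0.44 130 [0.689 0.69  0.691]
side 0.5 1176 [0.689 0.691 0.728]
side 0.56 88 [0.702 0.736 0.741]
```

Request:
arm_command(
  deltas="-80 -80 60 0 0 0 0;-154 -163 121 0 0 0 0;-154 -163 121 0 0 0 0;-154 -163 121 0 0 0 0;-154 -163 121 0 0 0 0;-154 -163 121 0 0 0 0;-154 -163 121 0 0 0 0;-154 -163 121 0 0 0 0;-154 -163 150 0 0 0 0;-154 -163 175 0 0 0 0;-154 -163 175 0 0 0 0;-154 -163 175 0 0 0 0",
)

```text
time: 3.1
ee_pos: [0.5892, -0.1944, 0.148]
eef_rot: [0.123, 0.992, -0.0, 0.001]
force: [-0.1, -0.9, 1.1]
width: -0.0
grip_force: 0.0
```

```bash
python3 snap.py side s1; python3 - <<'E'
from geo import *
im=cv2.imread('pics/s1.png')[40:260,220:420];cv2.imwrite('pics/s1c.png',cv2.resize(im,(545,600),interpolation=cv2.INTER_CUBIC))
E
```

```text
3.1 [ 0.5892 -0.1944  0.148 ] [ 1.229e-01  9.924e-01 -2.000e-04  6.000e-04] [-0.1 -0.9  1.1] -4.3747491156084404e-05 0.0 [-0.454  0.424 -0.01   1.135  0.    -0.207]
```

View pics/s1c.png

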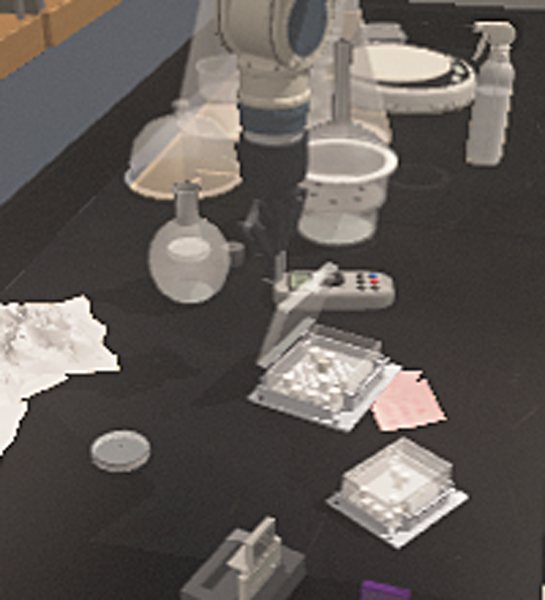

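The closed fingers (crop (265,235)) stand just behind the lid edge (crop (320,280)), clear of the flask. Now I sweep the lid shut along its arc.

Request:
arm_command(
  deltas="12 0 1 0 0 0 0;25 0 1 0 0 0 0;34 0 2 0 0 0 0;44 1 5 0 0 0 0;52 1 9 0 0 0 0;61 1 14 0 0 0 0;68 1 20 0 0 0 0;75 1 27 0 0 0 0;81 1 34 0 0 0 0;86 1 42 0 0 0 0;91 1 51 0 0 0 0;94 1 60 0 0 0 0;95 1 65 0 0 0 0;96 1 68 0 0 0 0;96 1 68 0 0 0 0",
)

```text
time: 4.65
ee_pos: [0.4964, -0.171, 0.0792]
eef_rot: [0.124, 0.992, -0.0, 0.0]
force: [-4.5, 1.7, 11.8]
width: 0.0003
grip_force: 5.6
```

Request:
arm_command(
  deltas="0 0 1 0 0 0 0;0 0 2 0 0 0 0;0 0 2 0 0 0 0",
)

```text
time: 4.95
ee_pos: [0.4964, -0.171, 0.0787]
eef_rot: [0.123, 0.992, -0.001, 0.001]
force: [-9.9, 3.8, 29.9]
width: 0.0001
grip_force: 15.1
```

Request:
arm_command(
  deltas="0 0 -50 0 0 0 0;0 0 -100 0 0 0 0;77 345 -121 0 0 1.588 1;77 345 -121 0 0 1.588 1;77 345 -121 0 0 1.588 1;77 345 -121 0 0 1.588 1;77 345 -121 0 0 1.588 1;77 345 -121 0 0 1.588 1;77 345 -121 0 0 1.588 1;77 345 -121 0 0 1.588 1;77 345 -121 0 0 1.588 1;77 345 -121 0 0 1.588 1;77 345 -121 0 0 1.588 1;77 345 -121 0 0 1.588 1;77 345 -121 0 0 1.588 1;77 345 -121 0 0 1.588 1;77 345 -121 0 0 1.588 1",
)

```text
time: 6.65
ee_pos: [0.5063, 0.1824, 0.1972]
eef_rot: [0.794, 0.608, -0.0, -0.0]
force: [0.1, -0.2, 0.5]
width: 0.0855
grip_force: 0.0
```

```bash
python3 snap.py wrist w2; python3 - <<'E'
from geo import *
im,d,c=load('wrist','w2')
v,u=np.mgrid[0:400,0:640];X=ond(c,np.c_[u.ravel(),v.ravel()],d.ravel());dd=d.ravel()>.02
for n,r,a,b in [('fin',.03,.08,.09),('hook',.045,.053,.062)]:
    m=dd&(np.linalg.norm(X[:,:2]-[.508,.182],axis=1)<r)&(X[:,2]>a)&(X[:,2]<b)
    print(n,m.sum(),cv2.minAreaRect(X[m,:2].astype(np.float32)*1000) if m.any() else '',np.median(X[m,2]))
O=np.array([.5208,-.1763]);T=frame(O,np.radians(-15.2))
q=np.c_[(X[:,:2]-O)@T[:2,:2],X[:,2]]
m=dd&(abs(q[:,0])<.1)&(abs(q[:,1])<.1)&(q[:,2]>.03)&(q[:,2]<.12);print('rack',m.sum(),np.percentile(q[m],[1,50,99],axis=0).round(3).tolist() if m.any() else '')
E
```

```text
6.65 [0.5063 0.1824 0.1972] [ 0.7939  0.608  -0.     -0.    ] [ 0.1 -0.2  0.5] 0.085463201097507 0.0 [ 0.19   0.263 -0.125  1.183 -0.     2.024]
fin 479 ((506.8606262207031, 183.9245147705078), (39.498619079589844, 8.408692359924316), 74.62334442138672) 0.0852565204002016
hook 920 ((513.901611328125, 183.79122924804688), (59.13412857055664, 23.138044357299805), 74.60433959960938) 0.05726931407861868
rack 0
```

View pics/w2.png

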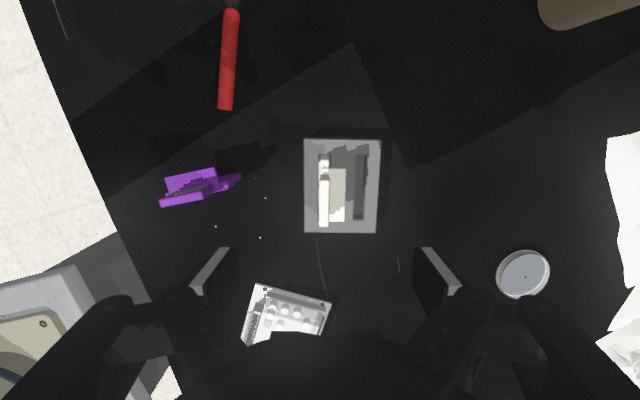

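The wrist view shows the stand at (342,185) with the clip's fin at (323,190) and its hook to the right, which is away from the robot (+x). The purple clip at (195,185) is well away. Measured, the fin lies within 2 mm of the TCP axis and its top is at 85 mm, as it should be. Descend and grip.

Request:
arm_command(
  deltas="2 0 40 0 0 0.005 1;2 0 80 0 0 0.005 1;2 0 100 0 0 0.005 1;2 0 110 0 0 0.005 1;2 0 110 0 0 0.005 1;2 0 110 0 0 0.005 0;2 0 110 0 0 0.005 0;2 0 110 0 0 0.005 0;2 0 110 0 0 0.005 0;2 0 110 0 0 0.005 0;2 0 110 0 0 0.005 0;2 0 110 0 0 0.005 0;2 0 110 0 0 0.005 0;2 0 110 0 0 0.005 0;2 0 110 0 0 0.005 0",
)

```text
time: 8.2
ee_pos: [0.5068, 0.1844, 0.0877]
eef_rot: [0.796, 0.606, 0.0, 0.0]
force: [-2.9, -0.3, 6.0]
width: 0.0065
grip_force: 59.3
```

Request:
arm_command(
  deltas="0 0 -20 0 0 0 0;0 0 -50 0 0 0 0;0 0 -90 0 0 0 0;0 0 -130 0 0 0 0;0 0 -130 0 0 0 0",
)

```text
time: 8.7
ee_pos: [0.5086, 0.1847, 0.2223]
eef_rot: [0.796, 0.606, 0.004, 0.002]
force: [0.3, 0.6, -0.5]
width: 0.007
grip_force: 58.8
```

```bash
python3 snap.py scene c2;python3 snap.py side s2; python3 - <<'E'
from geo import *
s=read_state()
O=np.array([.5208,-.1763]);yw=np.radians(-15.3);T=frame(O,yw)
v,u=np.mgrid[0:400,0:640]
for n,t in [('scene','c2'),('side','s2'),('wrist','w1')]:
    im,d,c=load(n,t);X=ond(c,np.c_[u.ravel(),v.ravel()],d.ravel());q=np.c_[(X[:,:2]-O)@T[:2,:2],X[:,2]];ok=d.ravel()>.05
    for a,b in [(.047,.06),(.031,.0385),(.024,.031)]:
        m=ok&(abs(q[:,0])<.1)&(abs(q[:,1])<.1)&(q[:,2]>a)&(q[:,2]<b)&((q[:,0]<-.047) if b<.045 else True)
        if m.sum()>5: print(n,a,m.sum(),np.percentile(q[m],[2,50,98],axis=0).round(4).tolist(),cv2.minAreaRect(q[m,:2].astype(np.float32)*1000))
    # clip
    if n!='wrist':
        C=s['ee_pos'];m=ok&(np.linalg.norm(X[:,:2]-C[:2],axis=1)<.04)&(X[:,2]>.1)&(X[:,2]<C[2]-.026)
        r=(X[m]-C)@T[:3,:3];print('clip',n,m.sum(),np.percentile(r,[2,50,98],axis=0).round(4).tolist())
print(delta(s,T@[-.052,0,.2,1][:4] if 0 else (T@np.array([-.052,0,.2,1]))[:3],yw))
E
```

```text
8.7 [0.5086 0.1847 0.2223] [0.7958 0.6055 0.0036 0.0018] [ 0.3  0.6 -0.5] 0.007034508034516908 58.78961384296417 [ 0.193  0.25  -0.077  1.236 -0.     2.034]
8.75 [0.5078 0.1846 0.2196] [0.7958 0.6055 0.0022 0.0011] [ 0.3  0.1 -1.8] 0.006512080207966753 58.789806962013245 [ 0.193  0.252 -0.081  1.233 -0.     2.034]
scene 0.047 1204 [[-0.0432, -0.0643, 0.049], [-0.0011, -0.0065, 0.0539], [0.0429, 0.0572, 0.0577]] ((0.4246826171875, -2.996978759765625), (90.5157241821289, 127.29783630371094), 0.13652311265468597)
scene 0.031 43 [[-0.0653, -0.0437, 0.0316], [-0.062, -0.0026, 0.0343], [-0.0562, 0.0385, 0.038]] ((-61.89162826538086, -2.9662513732910156), (12.729429244995117, 83.88093566894531), 5.327850341796875)
scene 0.024 35 [[-0.061, -0.0455, 0.0249], [-0.0558, -0.0089, 0.0293], [-0.0478, 0.0382, 0.0309]] ((-54.854557037353516, -2.9141693115234375), (85.81688690185547, 14.09270191192627), 89.74580383300781)
clip scene 110 [[-0.0048, -0.036, -0.0719], [-0.0023, -0.0208, -0.0434], [0.0165, 0.0268, -0.0262]]
side 0.047 402 [[-0.0438, -0.0607, 0.0474], [-0.0203, -0.012, 0.0543], [0.0375, 0
[... 578 characters left out ...]
-0.0481], [0.0176, 0.0329, -0.0275]]
wrist 0.047 96 [[0.0413, -0.0607, 0.0473], [0.0522, -0.0541, 0.0524], [0.0572, 0.0629, 0.0597]] ((49.156803131103516, 0.7534255981445312), (16.74828338623047, 124.50799560546875), 0.3725641667842865)
wrist 0.031 265 [[-0.064, -0.0392, 0.0311], [-0.0605, 0.0006, 0.0348], [-0.0563, 0.0418, 0.0376]] ((-59.800498962402344, 0.8142280578613281), (85.17218780517578, 8.465686798095703), 89.52389526367188)
wrist 0.024 79 [[-0.0567, -0.0403, 0.0251], [-0.0539, 0.0007, 0.0295], [-0.0471, 0.0434, 0.031]] ((-52.06964111328125, 1.6485214233398438), (9.885705947875977, 84.08148956298828), 0.12843731045722961)
(array([-344.1,   57.5,   17.6]), 'turn', np.float64(-0.003))
```

Request:
arm_command(
  deltas="-344 58 0 0 0 0 0;-344 58 0 0 0 0 0;-344 58 0 0 0 0 0;-344 58 0 0 0 0 0;-344 58 0 0 0 0 0;-344 58 0 0 0 0 0;-344 58 0 0 0 0 0;-344 58 0 0 0 0 0;-344 58 0 0 0 0 0;-344 58 20 0 0 0 0;-344 58 50 0 0 0 0;-344 58 80 0 0 0 0;-344 58 80 0 0 0 0;-344 58 80 0 0 0 0",
)

```text
time: 10.2
ee_pos: [0.4708, -0.1614, 0.1373]
eef_rot: [0.795, 0.606, -0.0, -0.001]
force: [0.7, 0.1, 0.2]
width: 0.006
grip_force: 58.6
```

```bash
python3 snap.py wrist w3;python3 snap.py side s3;python3 snap.py scene c3; python3 - <<'E'
from geo import *
s=read_state()
O=np.array([.5208,-.1763]);yw=np.radians(-15.3);T=frame(O,yw)
print('tcp in rack',(np.linalg.inv(T)@np.r_[s['ee_pos'],1]).round(4), 'tool y heading',np.degrees(np.arctan2(*R.from_quat(s['eef_rot']).as_matrix()[1::-1,1])))
v,u=np.mgrid[0:400,0:640]
for n,t in [('scene','c3'),('side','s3'),('wrist','w3')]:
    im,d,c=load(n,t);X=ond(c,np.c_[u.ravel(),v.ravel()],d.ravel());q=np.c_[(X[:,:2]-O)@T[:2,:2],X[:,2]];ok=d.ravel()>.05
    for nm,m in dict(lip=(q[:,2]>.031)&(q[:,2]<.038)&(abs(q[:,0]+.06)<.008)&(abs(q[:,1])<.05),lid=(q[:,2]>.047)&(q[:,2]<.06)&(abs(q[:,0])<.055)&(abs(q[:,1])<.08),clip=(q[:,2]>.064)&(q[:,2]<.1)&(abs(q[:,0]+.05)<.03)&(abs(q[:,1])<.045)).items():
        m=m&ok
        if m.sum()>5: print(n,nm,m.sum(),np.percentile(q[m],[2,50,98],axis=0).round(4).tolist())
a=cv2.resize(cv2.imread('pics/w3.png'),(560,350));b=cv2.resize(cv2.imread('pics/s3.png')[130:230,290:400],(385,350),interpolation=cv2.INTER_CUBIC)
cc=cv2.resize(cv2.imread('pics/c3.png')[190:290,295:405],(275,250),interpolation=cv2.INTER_CUBIC)
b=cv2.resize(b,(275,250),interpolation=cv2.INTER_CUBIC)
out=np.zeros((600,560,3),np.uint8);out[:350]=a;out[350:,:275]=b;out[350:,285:]=cc;cv2.imwrite('pics/m3.png',out)
E
```

```text
10.2 [ 0.4708 -0.1614  0.1373] [ 7.953e-01  6.062e-01 -3.000e-04 -8.000e-04] [0.7 0.1 0.2] 0.006001722903332774 58.58676552772522 [-0.499  0.239 -0.322  1.012  0.     1.34 ]
10.25 [ 0.4714 -0.162   0.1382] [7.954e-01 6.061e-01 1.000e-04 2.000e-04] [0.8 0.1 0.2] 0.006700206404882887 58.586615324020386 [-0.5    0.238 -0.321  1.012  0.     1.34 ]
10.3 [ 0.4716 -0.1623  0.1386] [7.955e-01 6.059e-01 4.000e-04 7.000e-04] [ 0.  -0.6 -0.5] 0.006770852332988282 58.58625054359436 [-0.5    0.237 -0.32   1.012  0.     1.34 ]
tcp in rack [-5.100e-02  3.000e-04  1.387e-01  1.000e+00] tool y heading -15.423277893650704
scene lip 52 [[-0.065, -0.0427, 0.0314], [-0.0623, -0.0049, 0.0348], [-0.0583, 0.0397, 0.0378]]
scene lid 963 [[-0.0412, -0.0647, 0.0491], [0.0078, -0.0186, 0.0538], [0.0435, 0.0536, 0.0579]]
scene clip 88 [[-0.0572, -0.0354, 0.0652], [-0.0557, -0.0133, 0.0813], [-0.0495, 0.0271, 0.0985]]
side lip 21 [[-0.0652, -0.0305, 0.0315], [-0.0624, 0.0037, 0.0352], [-0.058, 0.0421, 0.0377]]
side lid 541 [[-0.0427, -0.0556, 0.0493], [0.0049, 0.0179, 0.0544], [0.0432, 0.0634, 0.0569]]
side clip 102 [[-0.0578, -0.0266, 0.0647], [-0.0563, 0.0111, 0.0822], [-0.0492, 0.0339, 0.0995]]
wrist lip 562 [[-0.063, -0.0196, 0.0313], [-0.0603, 0.0191, 0.0353], [-0.056, 0.0409, 0.0375]]
wrist lid 16473 [[-0.0391, -0.0486, 0.0527], [0.0063, 0.0171, 0.0541], [0.0446, 0.0604, 0.0554]]
wrist clip 171 [[-0.0559, 0.0302, 0.065], [-0.0518, 0.0324, 0.0868], [-0.0475, 0.0327, 0.0994]]
```

View pics/m3.png

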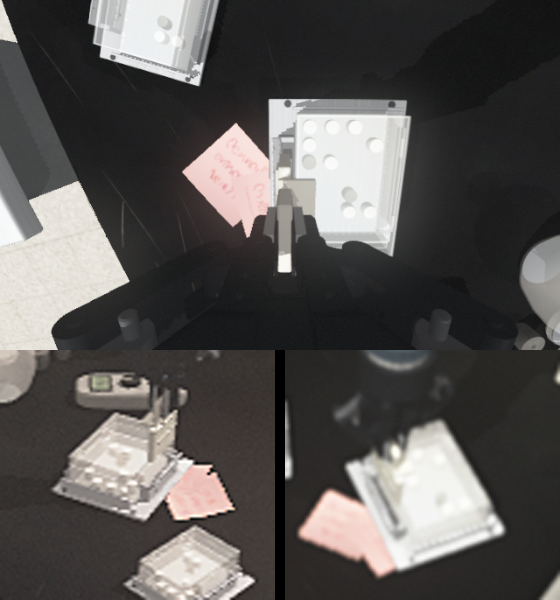

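The wrist view shows the lid shut with the clip upright over the channel and the hook towards the lid; the side and scene crops agree. Compared with the lip, the clip sits about 1 mm too far forward, so I shift it +1 mm back and lower it into the mouth.

Request:
arm_command(
  deltas="0 1 0 0 0 0 0;0 1 8 0 0 0 0;0 1 16 0 0 0 0;0 1 22 0 0 0 0;0 1 27 0 0 0 0;0 1 32 0 0 0 0;0 1 32 0 0 0 0",
)

```text
time: 11.05
ee_pos: [0.4715, -0.1628, 0.1045]
eef_rot: [0.796, 0.605, -0.0, -0.001]
force: [0.5, 0.1, -0.8]
width: 0.0071
grip_force: 58.7
```

Request:
arm_command(
  deltas="0 0 4 0 0 0 0;0 0 8 0 0 0 0;0 0 11 0 0 0 0;0 0 13 0 0 0 0;0 0 13 0 0 0 0",
)

```text
time: 11.55
ee_pos: [0.4719, -0.163, 0.0924]
eef_rot: [0.796, 0.606, 0.0, 0.0]
force: [-1.4, 0.7, 4.1]
width: 0.0068
grip_force: 59.4
```

Request:
arm_command(
  deltas="0 0 1 0 0 0 0;0 0 2 0 0 0 0;0 0 3 0 0 0 0;0 0 4 0 0 0 0;0 0 4 0 0 0 0",
)

```text
time: 12.05
ee_pos: [0.4721, -0.1631, 0.0895]
eef_rot: [0.796, 0.606, 0.0, 0.001]
force: [-3.3, 2.3, 17.0]
width: 0.007
grip_force: 61.4
```

Request:
arm_command(
  deltas="0 0 0.5 0 0 0 0;0 0 1 0 0 0 0;0 0 1 0 0 0 0;0 0 1 0 0 0 0",
)

```text
time: 12.45
ee_pos: [0.4723, -0.1631, 0.0894]
eef_rot: [0.796, 0.606, 0.001, 0.001]
force: [-5.9, 2.6, 25.8]
width: 0.007
grip_force: 62.9
```

```bash
python3 snap.py wrist w4;python3 snap.py side s4;python3 snap.py scene c4; python3 - <<'E'
from geo import *
s=read_state()
O=np.array([.5208,-.1763]);yw=np.radians(-15.3);T=frame(O,yw)
v,u=np.mgrid[0:400,0:640]
for n,t in [('scene','c4'),('side','s4'),('wrist','w4')]:
    im,d,c=load(n,t);X=ond(c,np.c_[u.ravel(),v.ravel()],d.ravel());q=np.c_[(X[:,:2]-O)@T[:2,:2],X[:,2]];ok=d.ravel()>.05
    for nm,m in dict(lid=(q[:,2]>.047)&(q[:,2]<.0575)&(q[:,0]>-.025)&(q[:,0]<.05)&(abs(q[:,1])<.06),hook=(q[:,2]>.0565)&(q[:,2]<.066)&(abs(q[:,0]+.042)<.02)&(abs(q[:,1])<.045)).items():
        m=m&ok
        if m.sum()>5: print(n,nm,m.sum(),np.percentile(q[m],[2,50,98],axis=0).round(4).tolist())
a=cv2.resize(cv2.imread('pics/w4.png')[80:320,200:520],(467,350));b=cv2.resize(cv2.imread('pics/s4.png')[140:220,300:388],(275,250),interpolation=cv2.INTER_CUBIC)
cc=cv2.resize(cv2.imread('pics/c4.png')[200:280,310:398],(275,250),interpolation=cv2.INTER_CUBIC)
out=np.zeros((600,560,3),np.uint8);out[:350,:467]=a;out[350:,:275]=b;out[350:,285:]=cc;cv2.imwrite('pics/m4.png',out)
E
```

```text
12.45 [ 0.4723 -0.1631  0.0894] [7.958e-01 6.056e-01 5.000e-04 1.300e-03] [-5.9  2.6 25.8] 0.0070476125995983145 62.93652892112732 [-0.501  0.283 -0.398  0.887 -0.     1.34 ]
12.5 [ 0.4723 -0.1631  0.0894] [7.958e-01 6.055e-01 6.000e-04 1.300e-03] [-5.1  2.6 25.9] 0.006800455119880681 62.93605148792267 [-0.501  0.283 -0.398  0.887 -0.     1.34 ]
12.55 [ 0.4723 -0.1631  0.0894] [7.958e-01 6.055e-01 5.000e-04 1.300e-03] [-6.7  3.8 25.7] 0.006988734138325093 62.93533444404602 [-0.501  0.283 -0.398  0.887 -0.     1.34 ]
scene lid 632 [[-0.0237, -0.0574, 0.0498], [0.013, -0.0174, 0.054], [0.0439, 0.0377, 0.0571]]
scene hook 43 [[-0.0573, -0.0413, 0.0566], [-0.0408, -0.0214, 0.0593], [-0.0226, -0.0011, 0.0633]]
side lid 402 [[-0.0224, -0.0558, 0.052], [0.0108, 0.0061, 0.0546], [0.0432, 0.0579, 0.0569]]
side hook 38 [[-0.0579, -0.0054, 0.0567], [-0.0449, 0.0172, 0.0598], [-0.0322, 0.0285, 0.0657]]
wrist lid 19239 [[-0.0235, -0.0339, 0.0529], [0.0121, 0.0206, 0.0541], [0.0447, 0.0586, 0.0553]]
wrist hook 1206 [[-0.0523, 0.0023, 0.0572], [-0.0386, 0.0169, 0.0589], [-0.0311, 0.0242, 0.0629]]
```

View pics/m4.png

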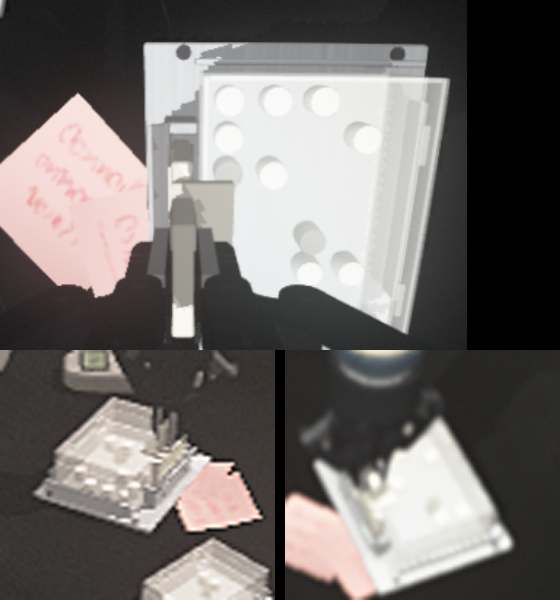

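The picture shows the clip in the channel with its hook over the shut lid. The hook's top is at 59 mm (59.5 expected) and the lid's top at 54 mm. An extra 9 N of push moved the tool only 0.1 mm, so the clip is at its hard stop, and the grip is still on at 63 N.

```bash
python3 -c "
from station import *
print(close_job())"
```

```text
the job is handed in; nothing more can be done
None
```

I shut the vial box lid, pushed the white clip fully home behind the lip with its hook over the lid's front edge, and handed the job in at 12.6 s with the gripper still pressing the clip down at about 26 N.

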